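# Refill the laundry doser and snap both covers shut

## Task

Take the orange refill cartridge out of its steel rack by its ends and stand it upright on the black mat, let go, and take it again by its broad faces so that it can be lowered fully home into the empty dosing station. Then press the blue cover of that station down until it snaps shut, and see that the other station's cover is snapped shut over its green cartridge too. Keep the orange cartridge upright all the way and leave the bottle, the jar and the cup where they are.

Things in the scene. Friction and masses are not known exactly. Their poses are not given: they have to be found in the camera images.
- refill: orange refill cartridge, a rigid upright block 64 (its x) x 34 (its y) x 66 mm (z) with a pale label on its broad faces and a flat white cap disc on top; about 0.15 to 0.3 kg. Origin: centre of its underside. Starts upright in the rack, its x along the rack's x.
- resident: green cartridge of the same shape and size, already seated in doserB, where it stays. Origin: centre of its underside.
- rack: fixed steel rack: base plate 100 (x) x 56 (y) x 8 mm; two upright walls 54 mm long (x), 7 mm thick, inner faces at y = +-19 mm, tops at z = 74 mm. The refill stands between them on the plate (z = 8 mm), top level with the walls: only its 34 mm wide ends (+-x) can be gripped. Origin: centre of the underside.
- mat: fixed black rubber drip mat, 130 x 130 x 4 mm; top at z = 4 mm. Origin: centre of the underside.
- doserA: white station fixed to the counter, bay empty at the start; 124 (x) x 112 mm (y). End walls (inner faces x = +-36, outer +-43 mm) rise to z = 90 mm, 14 mm above a seated cartridge: no room for fingers at its ends. Sides (+-y) are open above 22 mm high side walls (y = 50 to 56 mm) and ribs. Front is -x. Origin: bay centre, on the counter.
- doserB: white station fixed to the counter, holding the green cartridge; 124 (x) x 112 mm (y). End walls (inner faces x = +-36, outer +-43 mm) rise to z = 90 mm, 14 mm above a seated cartridge: no room for fingers at its ends. Sides (+-y) are open above 22 mm high side walls (y = 50 to 56 mm) and ribs. Front is -x. Origin: bay centre, on the counter.
- doserA_bay (a point): centre of doserA's bay floor, 10 mm above the counter: a seated cartridge has its origin here and its x along the doser's x, either way round, between the end walls (4 mm clearance each end) and two grey ribs (inner faces at y = +-20 mm, tops 12 mm above the floor; 3 mm clearance each side)
- doserB_bay (a point): centre of doserB's bay floor, 10 mm above the counter: a seated cartridge has its origin here and its x along the doser's x, either way round, between the end walls (4 mm clearance each end) and two grey ribs (inner faces at y = +-20 mm, tops 12 mm above the floor; 3 mm clearance each side)
- coverA (a joint): hinge of doserA's blue cover, rad: 0 shut, grows as the front lip swings up and back, stop 2.3; starts 1.75 to 2.1 (leaning back, bay clear). A friction hinge keeps it where it is left (1 N at the lip moves it). From about 0.1 rad down its tongue meets a sprung roller: some 8 N (up to 12) down on the white mark snaps it past and it is held at 0; not past, it stays ajar at 0.05 or more.
- coverB (a joint): hinge of doserB's blue cover, rad: 0 shut, grows as the front lip swings up and back, stop 2.3; starts 0.7 to 2.1. A friction hinge keeps it where it is left (1 N at the lip moves it). From about 0.1 rad down its tongue meets a sprung roller: some 8 N (up to 12) down on the white mark snaps it past and it is held at 0; not past, it stays ajar at 0.05 or more.
- coverA_hinge (a point): point on the hinge axis of doserA's cover, mid-width, at (52, 0, 92.5 mm) of the doser; the axis is along the doser's y. The cover is a plate 110 mm wide, 5 mm thick, 8 to 108 mm from the axis, which lies at its mid-thickness; a latch tongue 40 mm wide hangs 22 mm below its front lip
- coverB_hinge (a point): point on the hinge axis of doserB's cover, mid-width, at (52, 0, 92.5 mm) of the doser; the axis is along the doser's y. The cover is a plate 110 mm wide, 5 mm thick, 8 to 108 mm from the axis, which lies at its mid-thickness; a latch tongue 40 mm wide hangs 22 mm below its front lip
- coverA_press (a point): centre of the white press mark on the outer face of doserA's cover, near its front lip, 90 mm from the hinge axis (moves with the cover)
- coverB_press (a point): centre of the white press mark on the outer face of doserB's cover, near its front lip, 90 mm from the hinge axis (moves with the cover)
- bottle: bystander: yellow detergent bottle with blue cap, 66 mm diameter, 190 mm high. Origin: centre of the underside.
- jar: bystander: glass jar, 66 mm diameter, 110 mm high. Origin: centre of the underside.
- cup: bystander: red open measuring cup, 68 mm across the rim, 75 mm high. Origin: centre of the underside.

How it is judged:
By the outcome, as a careful person would: the job done as asked, in the order asked, and still so for the second after the job is handed in, with the robot touching nothing.
It also fails if it takes over 72 s, if anything falls off the work surface, if the arm or the gripper's body presses on something with over 40 N, if the wrist force passes 120 N, or if a joint passes its speed limit or range.

## Robot

A 6-joint arm with a two-finger parallel gripper is mounted at the origin on the work surface. World frame = base frame: x ahead of the robot, y to its left, z up, the work surface at z = 0. Lengths are in m, angles in rad, forces in N, time in s.
With the tool pointing down it reaches from about 0.3 to 0.775 m from the base axis. Payload 14.6 kg.
Tool frame: the origin (TCP) lies midway between the tips of the shut fingers; the grasp point (between the pads) lies 19 mm behind it (ctrl.tcp_to_grasp is the z of the grasp point in the tool frame, in m); z points along the fingers, y is the line along which they close (so a half turn about z gives the same grasp; the last joint's range is limited). The gripper opens to 94 mm and grips with 3 to 60 N. Pads are 16 mm wide; open, the fingers measure 119 mm over their backs; the gripper's body (75 mm by 177 mm) begins 78 mm behind the grasp point.
Start: joints at [1.173, 0.3, 1.521, -0, 1.321, -0.067], TCP at [0.179, 0.52, 0.205] pointing down, gripper open.
Joint ranges: [-3.03, 3.03], [-0.79, 2.21], [0.23, 2.52], [-1.04, 4.18], [0, 3.07], [-2.55, 2.55]. Speed limits (rad/s): [2.22, 2.22, 2.57, 3.14, 3.14, 3.14].

## Interface

Orientations are given as [roll, pitch, yaw] about the fixed x, y, z axes, in that order (R = Rz(yaw) Ry(pitch) Rx(roll)).
In Python, from station import monitor, camera, ctrl gives the robot as it stands.
- The arm moves only by the tool apply_moves, never from a script. Its argument "plan" is one flat list of numbers, 4 for each row, row after row: the shift along the tool's x, y, z in mm, then the turn about the tool's z in rad. In form: [dx, dy, dz, spin, dx, dy, dz, spin, ...]. A call has 1 to 20 rows; each row shifts and turns the commanded pose from where the row before left it, along the tool's axes as they then stand; what a row does not reach is not made up. A row lasts 1/10 s, in which the tool goes at most 50 mm and 8.59 degrees, less where a joint would pass 70% of its speed; a pose out of reach is approached as far as the arm can. A call is refused whole if a number of a shift passes 50 or a number of a turn 0.15, either way. A call with a gripper value outside its range is refused whole. "hand" is the gripper command: -1 is shut, 1 is fully open, values between are in proportion, set as the call begins (left out, the last holds). The fingers move at their own pace and stop on an object; "squeeze" is the grip in N (left out, the last holds). Time passes only in rows, so rows that do not move let the fingers close. It gives the time, the measured TCP pose, the force, the opening and the grip force at its end, in the units of the state.
- monitor.get_obs(): the state, without advancing time (a new reading comes with each control period).
- camera(name): name is "scene" or "top" or "wrist"; returns a dict with "image" (420x560x3 uint8, red, green, blue), "range_z" (420x560 float32, m along the optical axis (not along the pixel's ray), 0 where there is no reading), "mtx" (3x3 intrinsics, pixels), "rvec" (rotation vector, rad) and "tvec" (3), from world to camera coordinates, as OpenCV has them. Camera axes: x right, y down, z forward; pixel columns grow to the right and rows downward; lengths in m; the calibration is good to about 2 mm. The wrist camera is an equidistant fisheye: a pixel r from the principal point sees the ray r / f radians off the axis. A picture is of the moment at which its call begins.
- ctrl.hand_in(): hands the job in; it is judged then, once.
The state is a dict: "time_s": time; "qpos": joint angles; "joint_vel": joint speeds; "tau": joint torques, N m; "ee_pos": TCP position; "eef_rot": TCP orientation; "force": force on the tool from outside, world axes, zero at the start; "moment": the same for the moment, N m; "grip_width": finger opening in m; "grip_force": force on a finger pad.
Only numpy, scipy, OpenCV 4.12 (cv2) and the standard library are available. Lean on these libraries where they do the work, as an engineer would, in place of code of your own. Each camera call takes 0.05 s, during which the arm holds its last target. There are 200 camera calls.

## Working session

There is one attempt and no reset: what is moved stays moved. The work goes in short steps, Python scripts to look and compute and a tool call to move; the robot and the scene stay as the last step left them, time stands still between calls to the robot, and variables do not carry over. Pictures are saved under pics/ and viewed, at most 10 in all, crops included, and the job is handed in when it is done.

Besides the shell and the picture viewer there is one more tool, called after "Request:" in YAML: its name, and indented under it one key for each argument. apply_moves: Moves the arm, as the interface text tells. Its arguments: {"type":"object","properties":{"plan":{"type":"array","items":{"type":"number"}},"hand":{"type":"number"},"squeeze":{"type":"number"}},"required":["plan"]}

```bash
mkdir -p pics; ls; python3 - <<'E'
from station import monitor,camera,ctrl
import cv2,numpy as np
o=monitor.get_obs();print({k:np.round(v,3) for k,v in o.items()},ctrl.tcp_to_grasp)
for n in("scene","top","wrist"):
    c=camera(n);cv2.imwrite(f"pics/{n}0.png",c["image"][:,:,::-1]);np.savez(f"{n}0.npz",**c)
    print(n,c["mtx"],c["rvec"],c["tvec"])
a=[cv2.imread(f"pics/{n}0.png") for n in("scene","top")]
E
```

```text
pics
{'time_s': np.float64(0.0), 'qpos': array([ 1.173,  0.3  ,  1.522,  0.   ,  1.321, -0.067]), 'joint_vel': array([ 0.001,  0.   ,  0.001,  0.001,  0.001, -0.001]), 'tau': array([ 1.0000e-03, -5.3178e+01, -3.5275e+01,  7.1000e-02,  2.4000e-02,
       -0.0000e+00]), 'ee_pos': array([0.179, 0.52 , 0.205]), 'eef_rot': array([-3.14 , -0.   ,  2.811]), 'force': array([ 0.073, -0.563, -0.837]), 'moment': array([ 0.039, -0.012, -0.011]), 'grip_force': np.float64(0.0), 'grip_width': np.float64(0.094)} -0.0188
scene [[435.09298994   0.         271.20493033]
 [  0.         435.09298994 209.67619925]
 [  0.           0.           1.        ]] [ 1.87535733  1.6133438  -0.6656951 ] [-0.08735087 -0.27422222  1.35040107]
top [[448.44143127   0.         282.20881009]
 [  0.         448.44143127 206.08024747]
 [  0.           0.           1.        ]] [ 2.21513398 -2.1846159   0.090622  ] [-0.02106808  0.48945777  1.01287463]
wrist [[325.1922621    0.         277.10532778]
 [  0.         325.1922621  212.7938711 ]
 [  0.           0.           1.        ]] [-2.3556852  -1.68265218 -0.24407222] [-0.55082051 -0.02888021  0.39491022]
```

View pics/scene0.png

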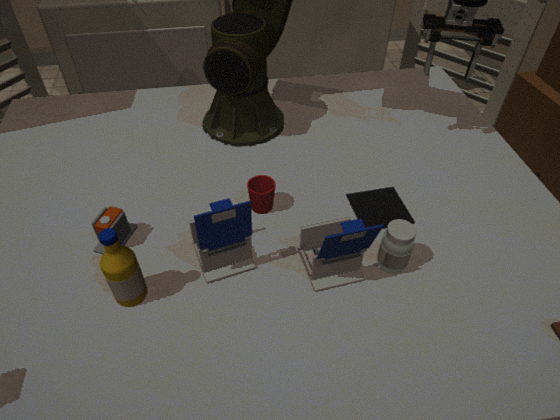

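View pics/top0.png

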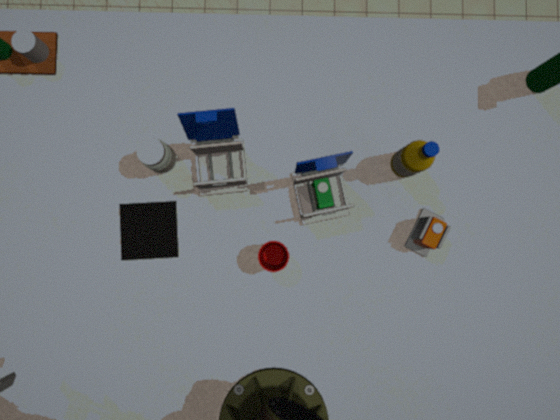

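The top view shows doserA, empty, at about (218,165) and doserB with the green cartridge at (322,195). The mat is at (149,230), the rack with the orange refill at (428,232), the bottle at (412,158), the jar at (160,155) and the cup at (273,256). Both covers lean back.

```bash
cat > h.py <<'E'
import cv2,numpy as np
def cloud(c):
    """world points from a pinhole depth image"""
    R=cv2.Rodrigues(c["rvec"])[0];K=c["mtx"];z=c["range_z"].astype(float)
    v,u=np.mgrid[:z.shape[0],:z.shape[1]]
    P=np.stack([(u-K[0,2])/K[0,0]*z,(v-K[1,2])/K[1,1]*z,z],-1)
    W=(P-c["tvec"].ravel())@R; W[z==0]=np.nan
    return W
def hsv(c): return cv2.cvtColor(c["image"],cv2.COLOR_RGB2HSV)
def rect(xy):
    r=cv2.minAreaRect((xy*1000).astype(np.float32));return [np.round(a,1) for a in r]
COL=dict(orange=((5,150,80),(17,255,255)),green=((45,100,40),(80,255,255)),blue=((108,120,40),(130,255,255)),red=((0,150,60),(4,255,255)),yellow=((20,150,60),(32,255,255)))
E
python3 - <<'E'
from h import *
for n in("top","scene"):
    c=dict(np.load(n+"0.npz"));W=cloud(c);H=hsv(c)
    print(n,"table z",np.nanmedian(W[300:330,100:200,2]) )
    for k,(a,b) in COL.items():
        m=cv2.inRange(H,a,b);N,L,S,C=cv2.connectedComponentsWithStats(m)
        for i in range(1,N):
            if S[i,4]>40:
                p=W[L==i];p=p[~np.isnan(p[:,0])]
                if len(p): print(k,S[i],np.round(np.percentile(p[:,:],[2,50,98],axis=0)*1000).astype(int).tolist())
    if n=="top":
        m=(c["image"].max(2)<40)&(np.arange(560)<250)[None]&(np.arange(420)>180)[:,None]&(np.arange(420)<290)[:,None]
        p=W[m];p=p[~np.isnan(p[:,0])];print("mat",np.nanmedian(p,0),rect(p[:,:2]))
        for nm,(u0,u1,v0,v1),(z0,z1) in (("A",(175,260,135,200),(.08,.096)),("B",(283,360,150,230),(.08,.096)),("Rwall",(400,455,200,260),(.066,.08)),("Rbase",(400,455,200,260),(.004,.014)),("jar",(130,180,130,180),(.095,.12))):
            q=W[v0:v1,u0:u1].reshape(-1,3);h=H[v0:v1,u0:u1].reshape(-1,3)
            s=(q[:,2]>z0)&(q[:,2]<z1)&~((h[:,0]>105)&(h[:,0]<130)&(h[:,1]>110));q=q[s]
            print(nm,len(q),np.median(q,0).round(3),rect(q[:,:2]))
E
```

```text
top table z 0.0009515466243906099
orange [ 0 32 13 12 96] [[862, 621, 10], [877, 632, 13], [887, 647, 16]]
orange [  0  33  56  40 747] [[794, 520, 9], [811, 548, 13], [885, 641, 16]]
orange [422 218  24  31 293] [[402, -365, 71], [426, -338, 75], [463, -319, 79]]
green [ 0 39 11 19 99] [[823, 615, 22], [838, 617, 41], [851, 624, 58]]
green [313 177  21  32 358] [[485, -121, 50], [509, -101, 77], [549, -81, 81]]
blue [ 178  108   61   33 1303] [[624, 85, 100], [641, 134, 156], [660, 186, 202]]
blue [423 142  16  15 166] [[581, -309, 185], [594, -295, 192], [607, -283, 195]]
blue [297 152  55  21 374] [[549, -131, 118], [562, -86, 202], [581, -41, 205]]
red [258 242  31  30 411] [[349, -24, 3], [375, 10, 9], [406, 35, 78]]
yellow [404 141  30  30 520] [[564, -317, 117], [585, -284, 132], [620, -267, 151]]
mat [0.43061512 0.29172877 0.00494697] [array([444.8, 223. ]), array([139.2, 279.9]), np.float64(11.8)]
A 595 [0.611 0.129 0.09 ] [array([578.2, 128. ]), array([101.1, 111.4]), np.float64(7.2)]
B 567 [ 0.541 -0.1    0.09 ] [array([ 517. , -101.1]), array([ 97.3, 110.5]), np.float64(1
[... 189 characters left out ...]
oat64(89.8)]
jar 639 [0.594 0.263 0.111] [array([594.7, 264.6]), array([57.5, 56. ]), np.float64(47.0)]
scene table z 0.0007109630589804867
orange [ 95 207  27  26 238] [[406, -365, 67], [431, -339, 75], [463, -318, 78]]
blue [ 194  199   57   51 1302] [[555, -139, 97], [570, -89, 158], [584, -38, 202]]
blue [319 218  65  37 414] [[638, 85, 140], [654, 138, 197], [665, 189, 203]]
blue [ 98 228  18  17 205] [[582, -308, 178], [598, -295, 190], [609, -281, 193]]
red [248 176  27  19 223] [[348, -23, 26], [358, 18, 65], [411, 37, 77]]
yellow [100 245  33  37 792] [[596, -322, 94], [614, -294, 128], [627, -269, 166]]
yellow [116 299  19   8  69] [[616, -319, 6], [625, -302, 15], [628, -287, 24]]
```

Request:
apply_moves:
  plan: [-32.6, -33.2, -4, 0, -32.6, -33.2, -4, 0, -32.6, -33.2, -4, 0, -32.6, -33.2, -4, 0, -32.6, -33.2, -4, 0, -32.6, -33.2, -4, 0, -32.6, -33.2, -4, 0, -32.6, -33.2, -4, 0, -32.6, -33.2, -4, 0, -32.6, -33.2, -4, 0, -19.3, -40.2, 0, 0.143, -19.3, -40.2, 0, 0, -19.3, -40.2, 0, 0, -19.3, -40.2, 0, 0, -19.3, -40.2, 0, 0, -19.3, -40.2, 0, 0, -19.3, -40.2, 0, 0, -19.3, -40.2, 0, 0, -19.3, -40.2, 0, 0, -19.3, -40.2, 0, 0]

```text
time_s: 2.15
ee_pos: [0.3733, -0.3471, 0.2453]
eef_rot: [3.142, -0.0, 2.668]
force: [0.6, 1.5, 0.9]
grip_width: 0.094
grip_force: 0.0
```

Request:
apply_moves:
  plan: [0, 0, 0, 0.143, 0, 0, 0, 0.143, 0, 0, 0, 0.143, 0, 0, 0, 0.143, 0, 0, 0, 0.143, 0, 0, 0, 0.143, 0, 0, 0, 0.143, 0, 0, 0, 0.143, 0, 0, 0, 0.143, 0, 0, 0, 0.143, 0, 0, 0, 0.143]

```text
time_s: 3.25
ee_pos: [0.3737, -0.3451, 0.2452]
eef_rot: [-3.141, -0.0, 1.089]
force: [0.2, -0.4, 0.5]
grip_width: 0.094
grip_force: 0.0
```

```bash
cat >> h.py <<'E'
def wcloud(c):
    z=c["range_z"].astype(float);h,w=z.shape
    v,u=np.mgrid[:h,:w];uv=np.stack([u,v],-1).reshape(-1,1,2).astype(float)
    n=cv2.fisheye.undistortPoints(uv,c["mtx"],np.zeros(4)).reshape(h,w,2)
    r=np.hypot(u-c["mtx"][0,2],v-c["mtx"][1,2])/c["mtx"][0,0]
    P=np.dstack([n*z[...,None],z]);W=(P-c["tvec"].ravel())@cv2.Rodrigues(c["rvec"])[0]
    W[(z==0)|(r>1.2)]=np.nan
    return W
def grab(n,tag):
    from station import camera
    c=camera(n);cv2.imwrite(f"pics/{tag}.png",c["image"][:,:,::-1]);return c,(wcloud if n=="wrist" else cloud)(c),hsv(c)
def tool(dxy,yaw):
    """world xy shift -> tool xy shift"""
    s,c=np.sin(yaw),np.cos(yaw);return np.round(1000*np.array([c*dxy[0]+s*dxy[1],s*dxy[0]-c*dxy[1]]),1)
E
python3 - <<'E'
from h import *
c,W,H=grab("wrist","w1")
def near(W,x,y,r): return np.hypot(W[...,0]-x,W[...,1]-y)<r
for z0,z1 in((.066,.08),(.03,.06),(.004,.013)):
    q=W[near(W,.432,-.343,.07)&(W[...,2]>z0)&(W[...,2]<z1)];print(len(q),rect(q[:,:2]))
m=(cv2.inRange(H,*COL["orange"])>0)&(W[...,2]>.066)&(W[...,2]<.09);q=W[m];print("orange",len(q),np.median(q,0),rect(q[:,:2]))
E
```

```text
2424 [array([ 431.5, -340.5]), array([52.2, 64.8]), np.float64(63.9)]
160 [array([ 430.9, -325.1]), array([71. , 39.9]), np.float64(9.6)]
911 [array([ 435.5, -349.3]), array([111.6, 128.4]), np.float64(88.5)]
orange 1262 [ 0.42463664 -0.33715093  0.07572004] [array([ 431. , -340.8]), array([33.1, 62.1]), np.float64(63.4)]
```

View pics/w1.png

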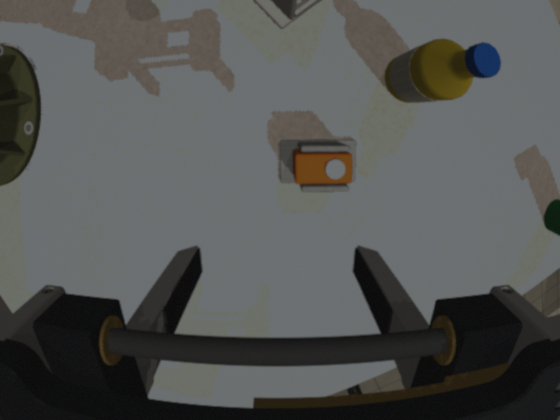

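The wrist view shows the refill at pixel (323,167) between the rack walls, with its long axis along the finger line. Both views agree within about 2 mm.

Request:
apply_moves:
  plan: [15.3, 24.5, 0, -0.019, 15.3, 24.5, 0, 0, 0, 0, 40, 0, 0, 0, 40, 0, 0, 0, 40, 0, 0, 0, 40, 0, 0, 0, 30, 0, 0, 0, 15, 0, 0, 0, 10, 0, 0, 0, 0, 0, 0, 0, 0, 0]
  hand: 1

```text
time_s: 4.4
ee_pos: [0.4317, -0.3402, 0.0312]
eef_rot: [3.141, 0.0, 1.115]
force: [0.2, 0.3, -0.7]
grip_width: 0.0936
grip_force: 0.0
```

Request:
apply_moves:
  plan: [0, 0, 0, 0, 0, 0, 0, 0, 0, 0, 0, 0, 0, 0, 0, 0, 0, 0, 0, 0, 0, 0, 0, 0, 0, 0, 0, 0]
  hand: -1
  squeeze: 20

```text
time_s: 5.1
ee_pos: [0.4316, -0.3401, 0.0308]
eef_rot: [3.141, 0.0, 1.114]
force: [1.4, -0.7, 4.7]
grip_width: 0.0639
grip_force: 20.0
```

Request:
apply_moves:
  plan: [0, 0, -10, 0, 0, 0, -30, 0, 0, 0, -40, 0, 0, 0, -40, 0, 0, 0, -40, 0, 20, -10, 0, 0, 40, -20, 0, 0, 40, -20, 0, 0, 40, -20, 0, 0, 40, -20, 0, 0, 40, -20, 0, 0, 40, -20, 0, 0, 40, -20, 0, 0, 40, -20, 0, 0, 40, -20, 0, 0, 40, -20, 0, 0, 40, -20, 0, 0, 40, -20, 0, 0, 40, -20, 0, 0]
  squeeze: 25

```text
time_s: 7.0
ee_pos: [0.4266, 0.2656, 0.1907]
eef_rot: [-3.141, 0.001, 1.114]
force: [0.4, -0.9, -2.0]
grip_width: 0.0639
grip_force: 25.0
```

Request:
apply_moves:
  plan: [20, -8, 0, 0, 7, 0, 0, 0, 0, 0, 0, -0.145, 0, 0, 0, -0.145, 0, 0, 0, -0.145, 0, 0, 0, -0.145, 0, 0, 0, 0]

```text
time_s: 7.7
ee_pos: [0.4321, 0.2906, 0.1906]
eef_rot: [-3.141, 0.0, 1.695]
force: [0.7, 0.0, -2.4]
grip_width: 0.0639
grip_force: 25.0
```

```bash
python3 - <<'E'
from h import *
from station import monitor
o=monitor.get_obs();print(o["ee_pos"],o["eef_rot"],o["grip_width"])
c=dict(np.load("top0.npz"));W=cloud(c)
m=(c["image"].max(2)<45).astype(np.uint8);m[:, :110]=0;m[:,190:]=0;m[:190]=0;m[270:]=0
m=cv2.morphologyEx(m,cv2.MORPH_OPEN,np.ones((7,7)))>0
q=W[m];print("mat",rect(q[~np.isnan(q[:,0])][:,:2]))
c,W,H=grab("wrist","w2")
for n,u in (("A",(.57,.128)),):
    s=(np.hypot(W[...,0]-u[0],W[...,1]-u[1])<.1)
    for z0,z1 in((.084,.096),(.016,.027)):
        k=s&(W[...,2]>z0)&(W[...,2]<z1)&~(cv2.inRange(H,*COL["blue"])>0);q=W[k];print(n,z0,len(q),rect(q[:,:2]) if len(q) else 0)
E
```

```text
[0.43210949 0.29064471 0.19056919] [-3.14110780e+00  3.71144797e-04  1.69544579e+00] 0.0639114394480674
mat [array([430.7, 291.3]), array([125.1, 126.6]), np.float64(4.3)]
A 0.084 175 [array([535.1, 115.4]), array([ 8.4, 87.5]), np.float64(9.1)]
A 0.016 288 [array([569.3, 150.6]), array([112.5,  44.4]), np.float64(54.5)]
```

View pics/w2.png

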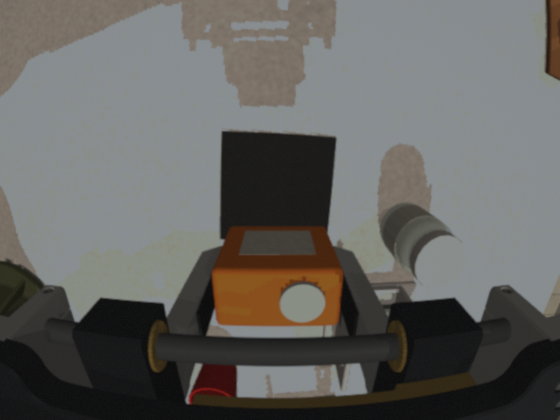

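The wrist view shows the refill gripped by its ends, upright, over the mat, whose visible edge is at (278,185). TCP is on the mat centre, so I lower it.

Request:
apply_moves:
  plan: [0, 0, 40, 0, 0, 0, 40, 0, 0, 0, 40, 0, 0, 0, 25, 0, 0, 0, 10, 0, 0, 0, 4, 0, 0, 0, 2, 0, 0, 0, 1, 0, 0, 0, 1, 0, 0, 0, 0, 0]

```text
time_s: 8.75
ee_pos: [0.4323, 0.2917, 0.028]
eef_rot: [3.141, -0.0, 1.694]
force: [0.9, -0.4, -2.2]
grip_width: 0.0636
grip_force: 25.0
```

Request:
apply_moves:
  plan: [0, 0, 0.7, 0, 0, 0, 0.7, 0, 0, 0, 0, 0]

```text
time_s: 9.05
ee_pos: [0.4322, 0.2917, 0.0268]
eef_rot: [3.141, -0.0, 1.694]
force: [-3.6, -2.3, 6.4]
grip_width: 0.0641
grip_force: 25.0
```

Request:
apply_moves:
  plan: [0, 0, 0, 0, 0, 0, 0, 0, 0, 0, 0, 0, 0, 0, 0, 0, 0, 0, 0, 0, 0, 0, -20, 0, 0, 0, -45, 0, 0, 0, -45, 0, 0, 0, -45, 0]
  hand: 1

```text
time_s: 9.95
ee_pos: [0.4318, 0.2914, 0.1828]
eef_rot: [-3.141, 0.0, 1.694]
force: [1.4, 0.5, -0.1]
grip_width: 0.0939
grip_force: 0.0
```

Request:
apply_moves:
  plan: [0, 0, 0, -0.143, 0, 0, 0, -0.143, 0, 0, 0, -0.143, 0, 0, 0, -0.143, 0, 0, 0, -0.143, 0, 0, 0, -0.143, 0, 0, 0, -0.143, 0, 0, 0, -0.143, 0, 0, 0, -0.143, 0, 0, 0, -0.143, 0, 0, 0, -0.143, 0, 0, 0, 0]

```text
time_s: 11.15
ee_pos: [0.432, 0.2915, 0.181]
eef_rot: [-3.142, -0.0, -3.014]
force: [-0.2, 0.5, -0.3]
grip_width: 0.094
grip_force: 0.0
```

```bash
python3 - <<'E'
from h import *
from station import monitor
o=monitor.get_obs();print(o["ee_pos"],o["eef_rot"],o["grip_width"])
c,W,H=grab("wrist","w3")
m=(cv2.inRange(H,*COL["orange"])>0);q=W[m&(np.hypot(W[...,0]-.432,W[...,1]-.291)<.08)]
print(np.nanpercentile(q,[2,50,98],axis=0));t=q[q[:,2]>.062];print("refill top",rect(t[:,:2]))
for n in("top","wrist"):
    if n=="top": c,W,H=grab("top","t3"); np.savez("t3.npz",**c)
    blue=cv2.inRange(H,*COL["blue"])>0
    for nm,u in (("A",(.57,.128)),("B",(.51,-.1))):
        for side,z0,z1 in(("ends",.084,.096),("ribs/walls",.016,.027)):
            k=(np.hypot(W[...,0]-u[0],W[...,1]-u[1])<.085)&(W[...,2]>z0)&(W[...,2]<z1)&~blue
            N,L,S,C=cv2.connectedComponentsWithStats(k.astype(np.uint8))
            for i in range(1,N):
                if S[i,4]>30: print(n,nm,side,S[i,4],rect(W[L==i][:,:2]),W[L==i].mean(0).round(4))
        k=blue&(np.hypot(W[...,0]-u[0]-.07,W[...,1]-u[1])<.1);q=W[k]
        if len(q): # plane of the cover
            cen=q.mean(0);U,s,V=np.linalg.svd(q-cen);print(n,nm,"cover",len(q),cen.round(3),V[2].round(3),s.round(3),np.percentile(q,[1,99],axis=0).round(3).tolist())
E
```

```text
[0.4320375  0.29154212 0.18099991] [-3.14154568e+00 -6.40517716e-05 -3.01400909e+00] 0.09398010918636232
[[0.3999646  0.27294795 0.0059377 ]
 [0.42299536 0.2902744  0.07156677]
 [0.46247862 0.30925634 0.0730882 ]]
refill top [array([430.6, 291.8]), array([62.9, 33.4]), np.float64(7.0)]
top A ends 339 [array([619. , 132.6]), array([ 17.2, 110.2]), np.float64(6.6)] [0.6175 0.133  0.0902]
top A ends 193 [array([534.6, 122.6]), array([  9.7, 111.3]), np.float64(6.5)] [0.5352 0.1223 0.0899]
top A ribs/walls 80 [array([582.7,  74.8]), array([70.7,  9.4]), np.float64(11.4)] [0.585  0.0753 0.0231]
top A ribs/walls 98 [array([584.7, 116.2]), array([38.2, 64.4]), np.float64(86.7)] [0.5882 0.1067 0.0225]
top A ribs/walls 178 [array([576.4, 162.9]), array([63. , 43.6]), np.float64(5.1)] [0.5785 0.1653 0.0223]
top A cover 1287 [0.642 0.135 0.158] [-0.966 -0.114  0.233] [1.212 1.079 0.163] [[0.624, 0.084, 0.099], [0.661, 0.187, 0.203]]
top B ends 275 [array([557.8, -92.4]), array([ 15. , 110.5]), np.float64(12.9)] [ 0.556  -0.0909  0.0903]
top B ends 184 [array([ 475.5, -111. ]), array([ 10.5, 109
[... 1154 characters left out ...]
 0.187, 0.203]]
wrist B ends 275 [array([557.8, -92.4]), array([ 15. , 110.5]), np.float64(12.9)] [ 0.556  -0.0909  0.0903]
wrist B ends 184 [array([ 475.5, -111. ]), array([ 10.5, 109.7]), np.float64(12.6)] [ 0.4769 -0.1113  0.0903]
wrist B ribs/walls 94 [array([ 528.8, -153.7]), array([69.6,  7.3]), np.float64(12.5)] [ 0.5294 -0.153   0.0225]
wrist B ribs/walls 94 [array([512.9, -81.4]), array([69.2, 10.7]), np.float64(14.1)] [ 0.5127 -0.0798  0.0224]
wrist B ribs/walls 86 [array([506. , -50.2]), array([70.5, 10.1]), np.float64(8.9)] [ 0.5059 -0.0503  0.0232]
wrist B cover 404 [ 0.562 -0.082  0.192] [-0.985 -0.17  -0.019] [0.541 0.342 0.128] [[0.548, -0.135, 0.116], [0.581, -0.038, 0.205]]
```

View pics/w3.png

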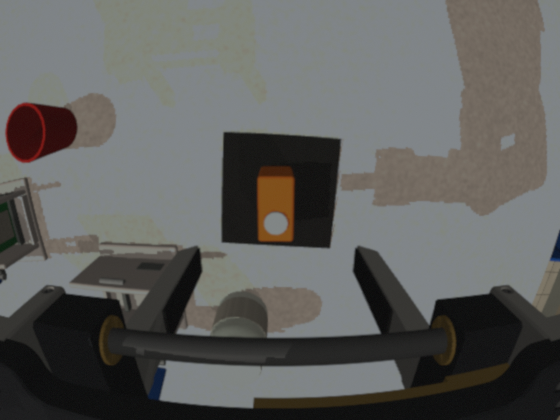

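The wrist view shows the refill upright on the mat at pixel (276,205) with its broad faces towards the fingers. I check the camera bias on it, and doserA in the other view.

```bash
python3 - <<'E'
from h import *
def rep(n,W,H):
    m=(cv2.inRange(H,*COL["orange"])>0)&(np.hypot(W[...,0]-.432,W[...,1]-.291)<.08)&(W[...,2]>.062);t=W[m];print(n,"refill",len(t),rect(t[:,:2]) if len(t) else 0)
    blue=cv2.inRange(H,*COL["blue"])>0
    k=(np.hypot(W[...,0]-.574,W[...,1]-.127)<.085)&(W[...,2]>.084)&(W[...,2]<.096)&~blue
    N,L,S,C=cv2.connectedComponentsWithStats(k.astype(np.uint8))
    for i in range(1,N):
        if S[i,4]>30: print(S[i,4],rect(W[L==i][:,:2]))
c=dict(np.load("t3.npz"));rep("top",cloud(c),hsv(c))
c,W,H=grab("scene","s3");rep("scene",W,H)
E
```

```text
top refill 0 0
339 [array([619. , 132.6]), array([ 17.2, 110.2]), np.float64(6.6)]
193 [array([534.6, 122.6]), array([  9.7, 111.3]), np.float64(6.5)]
scene refill 212 [array([435.3, 290.6]), array([62.6, 33.2]), np.float64(7.7)]
192 [array([536.6, 126.1]), array([ 10.5, 110.9]), np.float64(6.0)]
174 [array([629.9, 138.4]), array([ 7.3, 98. ]), np.float64(6.0)]
```

Request:
apply_moves:
  plan: [0, 0, 45, 0, 0, 0, 45, 0, 0, 0, 40, 0, 0, 0, 13, 0, 0, 0, 5, 0, 0, 0, 0, 0]

```text
time_s: 11.9
ee_pos: [0.4326, 0.2919, 0.034]
eef_rot: [3.141, 0.001, -3.017]
force: [-0.4, -0.1, -0.4]
grip_width: 0.0938
grip_force: 0.0
```

Request:
apply_moves:
  plan: [0, 0, 0, 0, 0, 0, 0, 0, 0, 0, 0, 0, 0, 0, 0, 0, 0, 0, 0, 0, 0, 0, 0, 0, 0, 0, 0, 0, 0, 0, 0, 0, 0, 0, 0, 0]
  hand: -1
  squeeze: 25

```text
time_s: 12.8
ee_pos: [0.4321, 0.2915, 0.033]
eef_rot: [-3.141, -0.0, -3.016]
force: [-1.5, -0.1, -0.3]
grip_width: 0.0339
grip_force: 25.0
```

Request:
apply_moves:
  plan: [0, 0, -10, 0, 0, 0, -30, 0, 0, 0, -40, 0, 0, 0, -40, 0, 0, 0, -30, 0, -20, -30, 0, 0, -20, -30, 0, 0, -20, -30, 0, 0, -20, -30, 0, 0, -20, -30, 0, 0, -19.5, -29, 0, 0, 0, 0, 0, 0, 0, 0, 0, 0]

```text
time_s: 14.1
ee_pos: [0.5728, 0.1286, 0.1831]
eef_rot: [3.141, -0.001, -3.018]
force: [-0.8, 1.4, -2.7]
grip_width: 0.0336
grip_force: 25.0
```

```bash
python3 - <<'E'
from h import *
from station import monitor
o=monitor.get_obs();p=o["ee_pos"];print(p,o["eef_rot"],o["grip_width"])
c,W,H=grab("wrist","w4");R=cv2.Rodrigues(c["rvec"])[0];print("cam-tcp",(-R.T@c["tvec"].ravel()-p).round(3))
blue=cv2.inRange(H,*COL["blue"])>0
for z0,z1 in((.083,.097),(.016,.027)):
    k=(np.hypot(W[...,0]-.574,W[...,1]-.127)<.09)&(W[...,2]>z0)&(W[...,2]<z1)&~blue
    N,L,S,C=cv2.connectedComponentsWithStats(k.astype(np.uint8))
    for i in range(1,N):
        if S[i,4]>60: print(z0,S[i],rect(W[L==i][:,:2]))
E
```

```text
[0.57284125 0.12856633 0.18314622] [ 3.14145275e+00 -5.54631555e-04 -3.01750269e+00] 0.0335673705153753
cam-tcp [-0.084 -0.008  0.181]
0.083 [ 214  164  128   15 1241] [array([533.1, 125.9]), array([ 11.2, 110. ]), np.float64(6.3)]
0.016 [226 159  66   2 116] [array([533.9, 105.7]), array([ 0.6, 68.8]), np.float64(6.6)]
0.016 [254 177   6  23 131] [array([564.4, 107.1]), array([24.3,  5.6]), np.float64(6.6)]
0.016 [296 177   7  23 121] [array([559.1, 153. ]), array([24.8,  6. ]), np.float64(6.0)]
0.016 [226 178  18  54 377] [array([587.9,  79.9]), array([61.9, 16.6]), np.float64(18.3)]
0.016 [311 179  19  54 371] [array([575.6, 184. ]), array([17.3, 61.1]), np.float64(84.7)]
```

View pics/w4.png

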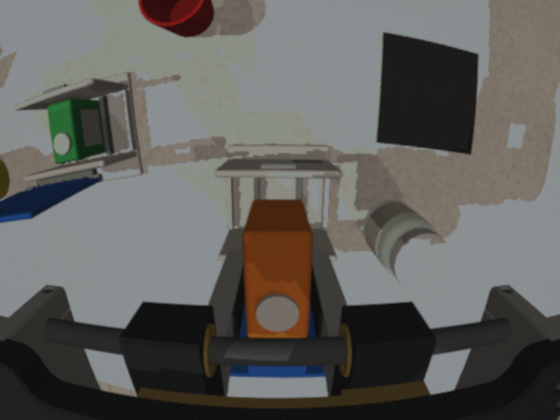

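The wrist view shows the front wall at row 168 and ribs at columns 257 and 299. The refill is held upright above the bay. I measure the bay centre at (0.5733, 0.1308) with a yaw of 6.4°, so I correct by about 2 mm and lower.

Request:
apply_moves:
  plan: [-0.8, 2.1, 0, 0.012, 0, 0, 30, 0, 0, 0, 40, 0, 0, 0, 30, 0, 0, 0, 15, 0, 0, 0, 10, 0, 0, 0, 4, 0, 0, 0, 4, 0, 0, 0, 4, 0, 0, 0, 3, 0, 0, 0, 2, 0, 0, 0, 0, 0]

```text
time_s: 15.35
ee_pos: [0.5735, 0.131, 0.041]
eef_rot: [-3.142, -0.0, -3.028]
force: [-1.3, 0.5, -3.1]
grip_width: 0.0338
grip_force: 25.0
```

Request:
apply_moves:
  plan: [0, 0, 1, 0, 0, 0, 0.7, 0, 0, 0, 0.6, 0, 0, 0, 0, 0]

```text
time_s: 15.75
ee_pos: [0.5736, 0.1311, 0.039]
eef_rot: [3.142, 0.0, -3.028]
force: [-1.6, -0.3, 1.4]
grip_width: 0.0338
grip_force: 25.0
```

Request:
apply_moves:
  plan: [0, 0, 0, 0, 0, 0, 0, 0, 0, 0, 0, 0, 0, 0, 0, 0, 0, 0, 0, 0, 0, 0, -20, 0, 0, 0, -45, 0, 0, 0, -45, 0, 0, 0, -45, 0, 0, 0, -45, 0]
  hand: 1

```text
time_s: 16.75
ee_pos: [0.5732, 0.1311, 0.2408]
eef_rot: [3.142, 0.0, -3.028]
force: [0.0, 0.7, -1.3]
grip_width: 0.0943
grip_force: 0.0
```

Request:
apply_moves:
  plan: [-45, 0, 0, 0, -45, 0, 0, 0, -13, 0, 0, 0, 0, 0, 0, 0]
  hand: -1

```text
time_s: 17.15
ee_pos: [0.6767, 0.1427, 0.2371]
eef_rot: [-3.141, -0.002, -3.029]
force: [-0.1, 0.3, 0.1]
grip_width: 0.0653
grip_force: 0.0
```

```bash
python3 - <<'E'
from h import *
from station import monitor
o=monitor.get_obs();p=o["ee_pos"];print(p,o["eef_rot"],o["grip_width"])
for n in("wrist","scene"):
    c,W,H=grab(n,n+"5");b=cv2.inRange(H,*COL["blue"])>0
    m=(cv2.inRange(H,*COL["orange"])>0)&(np.hypot(W[...,0]-.574,W[...,1]-.13)<.06);t=W[m];
    if len(t): t=t[~np.isnan(t[:,0])];print(n,len(t),np.percentile(t[:,2],[5,50,95]).round(4),rect(t[t[:,2]>.065][:,:2]))
    q=W[b&(np.hypot(W[...,0]-.645,W[...,1]-.138)<.09)]
    if len(q): print("cover",np.percentile(q,[1,99],axis=0).round(3).tolist(),np.linalg.svd(q-q.mean(0),full_matrices=False)[2][2].round(3))
E
```

```text
[0.67665837 0.14266524 0.23707678] [-3.14147338e+00 -1.77003018e-03 -3.02860256e+00] 0.06525387208600106
wrist 1467 [0.0761 0.0776 0.0789] [array([571.8, 133. ]), array([62.8, 32.3]), np.float64(6.4)]
cover [[0.622, 0.088, 0.099], [0.661, 0.191, 0.203]] [ 0.97   0.115 -0.214]
scene 120 [0.0397 0.076  0.0781] [array([552.7, 128.6]), array([19.1, 33.5]), np.float64(14.9)]
cover [[0.629, 0.084, 0.096], [0.666, 0.19, 0.202]] [ 0.967  0.13  -0.218]
```

View pics/wrist5.png

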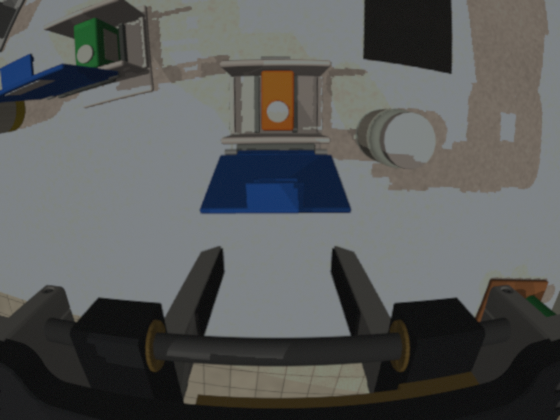

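The wrist view shows the orange cartridge seated in doserA at (277,100), with its top measured at z = 76 mm. The cover lip is at row 212 and the fingers are behind it.

Request:
apply_moves:
  plan: [0, 0, 0, 0, 0, 0, 0, 0, 0, 0, 0, 0, 0, 0, 20, 0, 0, 0, 30, 0, 0, 0, 22, 0, 0, 0, 0, 0, 20, 0, -1, 0, 22, 0, -2, 0, 16, 0, -5, 0, 16, 0, -5, 0, 16, 0, 8, 0, 15, 0, 11, 0, 11, 0, 14, 0, 10, 0, 15, 0, 6, 0, 17, 0, 4, 0, 8, 0, 0, 0, 0, 0]

```text
time_s: 19.05
ee_pos: [0.5405, 0.1273, 0.1071]
eef_rot: [-3.142, -0.0, -3.028]
force: [-0.2, 0.6, -0.0]
grip_width: 0.0003
grip_force: 0.0
```

Request:
apply_moves:
  plan: [1, 0, 4, 0, 1, 0, 3, 0, 0, 0, 2, 0, 0, 0, 2, 0, 0, 0, 1, 0]

```text
time_s: 19.55
ee_pos: [0.5389, 0.1271, 0.0949]
eef_rot: [3.142, 0.0, -3.028]
force: [-4.5, -0.7, 12.2]
grip_width: 0.0004
grip_force: 5.8
```

Request:
apply_moves:
  plan: [0, 0, 1, 0, 0, 0, 1, 0, 0, 0, 0, 0]

```text
time_s: 19.85
ee_pos: [0.539, 0.1272, 0.0946]
eef_rot: [-3.142, 0.001, -3.028]
force: [-10.1, -1.4, 21.1]
grip_width: 0.0004
grip_force: 10.4
```

Request:
apply_moves:
  plan: [0, 0, -25, 0, 0, 0, -45, 0, 0, 0, -45, 0, 0, 0, -40, 0, -11, -30, 0, 0, -11, -42, 0, 0, -11, -42, 0, 0, -11, -42, 0, 0, -11, -42, 0, 0, -1, -12, 0, -0.108, 0, 0, 0, 0]

```text
time_s: 20.95
ee_pos: [0.6182, -0.077, 0.2471]
eef_rot: [3.141, -0.001, -2.921]
force: [-0.5, -0.1, -1.5]
grip_width: 0.0005
grip_force: 0.0
```

```bash
python3 - <<'E'
from h import *
from station import monitor
o=monitor.get_obs();p=o["ee_pos"];print(p,o["eef_rot"],o["grip_width"])
for n in("wrist","scene","top"):
    c,W,H=grab(n,n+"6");b=cv2.inRange(H,*COL["blue"])>0
    for nm,x,y in(("A",.574,.13),("B",.565,-.09)):
        q=W[b&(np.hypot(W[...,0]-x,W[...,1]-y)<.1)]
        if len(q)>50: print(n,nm,"cover",len(q),np.percentile(q,[1,50,99],axis=0).round(3).tolist(),np.linalg.svd(q-q.mean(0),full_matrices=False)[2][2].round(3))
        k=(np.hypot(W[...,0]-.513,W[...,1]+.099)<.085)&(W[...,2]>.083)&(W[...,2]<.097)&~b
    N,L,S,C=cv2.connectedComponentsWithStats(k.astype(np.uint8))
    for i in range(1,N):
        if S[i,4]>60: print(S[i],rect(W[L==i][:,:2]))
E
```

```text
[ 0.6181762  -0.07699757  0.24708386] [ 3.14130914e+00 -9.29771402e-04 -2.92099466e+00] 0.0004560111408444332
wrist A cover 5788 [[0.518, 0.074, 0.095], [0.576, 0.124, 0.097], [0.626, 0.184, 0.098]] [-0.004 -0.001  1.   ]
wrist B cover 3557 [[0.547, -0.137, 0.115], [0.562, -0.089, 0.202], [0.581, -0.037, 0.204]] [0.974 0.221 0.05 ]
[222  56 109  11 840] [array([ 475.2, -108.2]), array([ 11. , 111.1]), np.float64(12.7)]
[223 133 107  16 799] [array([557.1, -89.9]), array([ 15. , 110.7]), np.float64(12.8)]
scene A cover 1824 [[0.522, 0.075, 0.092], [0.583, 0.13, 0.095], [0.63, 0.183, 0.098]] [-0. -0. -1.]
scene B cover 1621 [[0.557, -0.139, 0.095], [0.571, -0.091, 0.148], [0.585, -0.037, 0.202]] [ 0.977  0.214 -0.007]
[199 235  52  20 201] [array([566.3, -89.3]), array([ 19. , 108.4]), np.float64(9.7)]
top A cover 2057 [[0.52, 0.073, 0.092], [0.579, 0.13, 0.096], [0.628, 0.182, 0.1]] [-0.004 -0.006 -1.   ]
```

View pics/wrist6.png

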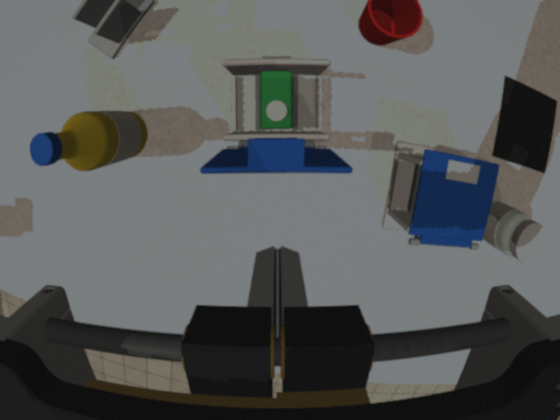

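The wrist view shows cover A flat and shut at (455,200), its plane level within 0.005 rad. Cover B stands vertical at (277,160) over the green cartridge, with the fingers behind it.

Request:
apply_moves:
  plan: [0, 0, 30, 0, 0, 0, 30, 0, 0, 0, 22, 0, 0, 0, 0, 0, 22, -1, -1, 0, 23, -0.5, -2, 0, 16, 0, -5, 0, 16, 0, -5, 0, 16, 0, 8, 0, 15, 0, 11, 0, 11, 0, 14, 0, 10, 0, 15, 0, 6, 0, 17, 0, 4, 0, 8, 0, 0, 0, 0, 0]

```text
time_s: 22.6
ee_pos: [0.4827, -0.1068, 0.1061]
eef_rot: [3.141, -0.0, -2.921]
force: [0.9, -0.1, -0.3]
grip_width: 0.0006
grip_force: 0.0
```

Request:
apply_moves:
  plan: [1, 0, 4, 0, 1, 0, 3, 0, 0, 0, 2, 0, 0, 0, 2, 0, 0, 0, 1, 0]

```text
time_s: 23.1
ee_pos: [0.4813, -0.1076, 0.0947]
eef_rot: [-3.141, 0.001, -2.92]
force: [-7.0, 2.2, 19.9]
grip_width: 0.0001
grip_force: 10.1
```

Request:
apply_moves:
  plan: [0, 0, 1, 0, 0, 0, 0, 0, 0, 0, -25, 0, 0, 0, -45, 0, 0, 0, -45, 0, 0, 0, -45, 0, 40, 0, 0, 0, 40, 0, 0, 0, 0, 0, 0, 0]

```text
time_s: 24.0
ee_pos: [0.4003, -0.1255, 0.2533]
eef_rot: [-3.141, 0.001, -2.922]
force: [0.5, 0.1, 1.0]
grip_width: 0.0005
grip_force: 0.0
```

```bash
python3 - <<'E'
from h import *
for n in("wrist","scene"):
    c,W,H=grab(n,n+"7");b=cv2.inRange(H,*COL["blue"])>0
    for nm,x,y in(("A",.574,.13),("B",.515,-.1)):
        q=W[b&(np.hypot(W[...,0]-x,W[...,1]-y)<.1)]
        if len(q)>50: print(n,nm,"cover",len(q),np.percentile(q,[1,50,99],axis=0).round(3).tolist(),np.linalg.svd(q-q.mean(0),full_matrices=False)[2][2].round(3))
E
```

```text
wrist A cover 1712 [[0.515, 0.073, 0.077], [0.593, 0.125, 0.097], [0.626, 0.184, 0.098]] [-0.046  0.004  0.999]
wrist B cover 2251 [[0.452, -0.16, 0.079], [0.488, -0.132, 0.097], [0.542, -0.047, 0.098]] [-0.032 -0.007  0.999]
scene A cover 1850 [[0.521, 0.075, 0.092], [0.583, 0.13, 0.095], [0.63, 0.184, 0.098]] [-0.004 -0.003  1.   ]
scene B cover 1759 [[0.459, -0.158, 0.092], [0.524, -0.099, 0.096], [0.572, -0.044, 0.098]] [ 0.008  0.014 -1.   ]
```

View pics/scene7.png

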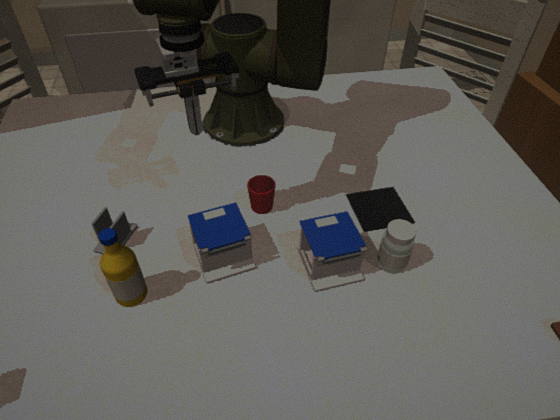

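The scene view shows both covers flat and shut, A at (333,236) and B at (220,226). The bottle, jar and cup are where they were and the arm is clear.

```bash
python3 -c "from station import ctrl;print(ctrl.hand_in())"
```

```text
the job is handed in; nothing more can be done
None
```

The orange cartridge is seated in doserA and both blue covers are shut; the bottle, jar and cup are untouched, and I handed the job in at about 24 s of the 72 s allowed.

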